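# Slide a brass blank off the work block and file it upright in the rack

## Task

On the goldsmith's bench, slide the thin brass sheet blank over the steel-topped work block until a good part of it (a quarter to just under a half of its length) sticks out over its edge nearest the wooden rack, while it still lies flat there. Then take it by the overhanging end, lift it clear, turn it upright and lower it (do not drop it) short end first into the one free slot of the wooden rack, so that it stands fully down in the slot on its own. Do not let the blank fall to the bench, and leave the two steel plates in the rack, the white bur stand and the little dish where they are.

Things in the scene. Friction and masses are not known exactly. Their poses are not given: they have to be found in the camera images.
- blank_center (a point): centre (half-way up) of the loose brass sheet blank, a plain rectangular plate 110 mm long (its x axis) by 60 mm wide (y) by 3 mm thick (z), square-ended, about 0.11 to 0.22 kg; both ends and both faces are alike. It starts flat on the work block, its long axis within 0.35 rad of the block's x, wholly supported or nearly so. It slides freely when pushed with a fingertip at an edge; it tips off once its centre passes the block's edge.
- block: fixed work block of hardwood with a flat sheet-steel top, 150 mm (its x) by 200 mm (its y) by 40 mm high, nothing raised on top; origin at the centre of its underside on the bench, so its top lies 40 mm above. Its edge nearest the rack is the long one 75 mm from the origin along its -x (about the world's +y); the bench beyond that edge is empty.
- rack: fixed light wooden rack, 111 (its x) by 80 (its y) by 57 mm high; origin at the centre of its underside. Three upright slots at x = -30, 0, +30 mm run along y, open at both ends: floor 12 mm above the origin, straight walls 9 mm apart and 31 mm high, above them a mouth that flares in 14 mm to 28 mm wide at the dividers' ridges. Two slots hold steel plates, one is free.
- free_slot (a point): centre of the floor of the free slot, on the 2 mm cork strip that lies there (so 14 mm above the bench and 43 mm below the rack's top); x across the slot, y along it, z up, parallel to the rack's axes. Which of the three slots it is varies.
- plate_a_center (a point): centre of a loose dark steel plate standing in one rack slot, 7 mm thick (x), 46 mm wide (y), 60 mm tall, its top 72 mm above the bench; to be left alone
- plate_b_center (a point): centre of a second, identical steel plate standing in another rack slot; to be left alone
- bur_stand: loose round white bur stand, 68 mm across, 34 mm high with burs reaching 70 mm; origin at the centre of its underside; to be left alone
- dish: loose small white ceramic dish, 72 mm across, 26 mm high; origin at the centre of its underside; to be left alone
Mind the look-alikes: they are no part of the job. Of the things shaped like the part that bears blank_center, the brass one is meant.

How it is judged:
On the way, in this order (a step that is already met when the one before it is completed fails the run):
1. the blank lies flat on the block with 25 to 54 mm of its length out over the edge nearest the rack (x of blank_center in the frame of block between -0.074 and -0.045 m and z of blank_center in the frame of block between 0.039 and 0.045 m and y of blank_center in the frame of block between -0.1 and 0.1 m and angle between the x axis of blank_center and the x axis of block, either way round below 0.5 rad and angle between the z axis of blank_center and the z axis of block, either way round below 0.08 rad), for 0.2 s.
2. the blank is held in the fingers, its centre at least 50 mm above the block's top (height (world z) of blank_center above 0.09 m and contact force between the fingers and blank above 0.5 N), for 0.2 s.
At the end, for the whole second after the job is handed in: the blank stands on a short end, at rest, in the free slot, fully down (its centre 48 to 59 mm above the slot's floor), within 12 mm across and 25 mm along the slot of its centre, its long axis within 0.3 rad of vertical (x of blank_center in the frame of free_slot between -0.012 and 0.012 m and y of blank_center in the frame of free_slot between -0.025 and 0.025 m and z of blank_center in the frame of free_slot between 0.048 and 0.059 m and angle between the x axis of blank_center and the z axis of free_slot, either way round below 0.3 rad and linear speed of blank below 0.02 m/s and angular speed of blank below 0.2 rad/s); the robot touches nothing.
It fails at once if the blank falls to the bench (height (world z) of blank_center below 0.025 m).
It fails at once if the blank is dropped into the slot (faster than 0.7 m/s there) (horizontal distance between blank_center and free_slot below 0.03 m and linear speed of blank above 0.7 m/s).
It fails at once if a steel plate in the rack is moved by more than 15 mm (distance of any of plate_a_center, plate_b_center from where it was at the start of the episode above 0.015 m).
It fails at once if the bur stand or the dish is moved by more than 20 mm (distance of any of bur_stand, dish from where it was at the start of the episode above 0.02 m).
It also fails if it takes over 61 s, if anything falls off the work surface, if the arm or the gripper's body presses on something with over 40 N, if the wrist force passes 120 N, or if a joint passes its speed limit or range.

## Robot

A 6-joint arm with a two-finger parallel gripper is mounted at the origin on the work surface. World frame = base frame: x ahead of the robot, y to its left, z up, the work surface at z = 0. Lengths are in m, angles in rad, forces in N, time in s.
With the tool pointing down it reaches from about 0.3 to 0.775 m from the base axis. Payload 14.6 kg.
Tool frame: the origin (TCP) lies at the very end of the fingers, on their centre line; the grasp point (between the pads) lies 19 mm behind it (robot.grasp_offset is the distance from the TCP to the grasp point, in m); z points along the fingers, y is the direction in which the jaws open and shut (so a half turn about z gives the same grasp; the last joint's range is limited). The gripper opens to 94 mm and grips with 3 to 60 N. Pads are 16 mm wide; open, the fingers measure 119 mm over their backs; the gripper's body (75 mm by 177 mm) begins 78 mm behind the grasp point.
Start: joints at [1.101, 0.3, 1.521, -0, 1.321, -0.067], TCP at [0.216, 0.506, 0.205] pointing down, gripper open.
Joint ranges: [-3.03, 3.03], [-0.79, 2.21], [0.23, 2.52], [-1.04, 4.18], [0, 3.07], [-2.55, 2.55]. Speed limits (rad/s): [2.22, 2.22, 2.57, 3.14, 3.14, 3.14].

## Interface

Orientations are given as a 3x3 rotation matrix whose columns are the frame's x, y, z axes.
In Python, from workcell import robot gives the robot as it stands.
- The arm moves only by the shell command python3 -m handwheel 'ROWS' [FORCE]. ROWS is JSON, a list of rows, each a list of 7 numbers: the finger opening in cm, from 0 to 9.4, then the shift along the tool's x, y, z in cm, then the turn, a rotation vector about the tool's x, y, z in rad. A call has exactly 10 rows; each row is the pose to reach, as a shift and turn from the pose commanded when the call began, along the tool's axes at that moment; what a row does not reach only later rows make up. A row lasts 1/8 s, in which the tool goes at most 62.5 mm and 10.7 degrees, less where a joint would pass 70% of its speed; a pose out of reach is approached as far as the arm can. A call with a gripper value outside its range is refused whole. The fingers move at their own pace and stop on an object; FORCE is the grip in N (left out, the last holds). Time passes only in rows, so rows that repeat a pose let the fingers close, or fill a call up. It gives the time, the measured TCP pose, the force and the opening at its end, in the units of the state.
- robot.observe(): the state, without advancing time (a new reading comes with each control period).
- robot.snapshot(name): name is "scene" or "top" or "wrist"; returns (picture, depth): 420x560x3 uint8, blue, green, red; 420x560 float32, m along the optical axis (not along the pixel's ray), 0 where there is no reading.
- robot.camera_info(name): a dict with "mtx" (3x3 intrinsics, pixels), "rvec" (rotation vector, rad) and "tvec" (3), from world to camera coordinates, as OpenCV has them; the wrist camera has in their place "T_tool_cam" (4x4, takes a point from camera to tool coordinates, whose origin is the TCP and whose axes are the flange's). Camera axes: x right, y down, z forward; pixel columns grow to the right and rows downward; lengths in m; the calibration is good to about 2 mm. A picture is of the moment at which its call begins: read the wrist's pose just before it. camera_info takes no time and is no camera call.
- robot.sign_off(): hands the job in, once; it reports no verdict.
The state is a dict: "time_s": time; "qpos": joint angles; "joint_vel": joint speeds; "joint_torque": joint torques, N m; "ee_pos": TCP position; "tcp_rot": TCP orientation; "contact_force": force on the tool from outside, world axes, zero at the start; "wrist_torque": the same for the moment, N m; "finger_gap": opening from 0.0 (shut) to 1.0 (fully open).
Only numpy, scipy, OpenCV 4.12 (cv2) and the standard library are available. Lean on these libraries where they do the work, as an engineer would, in place of code of your own. Each camera call takes 0.05 s, during which the arm holds its last target.

## Working session

There is one attempt and no reset: what is moved stays moved. The work goes in short steps, Python scripts to look and compute and a shell command to move; the robot and the scene stay as the last step left them, time stands still between calls to the robot, and variables do not carry over. Pictures are saved under pics/ and viewed, and the job is handed in when it is done.

```bash
ls -la; mkdir -p pics
python3 - <<'E'
from workcell import robot
import cv2, numpy as np
for n in ("scene","top"):
    im,d=robot.snapshot(n); cv2.imwrite(f"pics/{n}0.png",im); np.save(f"pics/{n}0d.npy",d)
    i=robot.camera_info(n); print(n,np.array(i["mtx"]).round(1).tolist(),i["rvec"],i["tvec"])
print(robot.camera_info("wrist"))
s=robot.observe();print({k:np.round(v,4).tolist() for k,v in s.items()}, robot.grasp_offset)
E
```

```text
total 12
drwxr-xr-x  3 agent agent 4096 Dec  7 15:28 .
drwxr-xr-x 23 root  root  4096 Dec  7 15:28 ..
drwxr-xr-x  2 agent agent 4096 Dec  7 15:28 pics
scene [[500.1, 0.0, 283.1], [0.0, 500.1, 206.4], [0.0, 0.0, 1.0]] [ 2.34099845  0.69747577 -0.25470188] [-0.43753412 -0.1312317   1.35504513]
top [[431.2, 0.0, 281.6], [0.0, 431.2, 213.5], [0.0, 0.0, 1.0]] [ 2.13654361 -2.15076758  0.14769888] [0.01836565 0.4863997  1.16069809]
{'mtx': array([[331.10395606,   0.        , 281.56423098],
       [  0.        , 331.10395606, 212.55845487],
       [  0.        ,   0.        ,   1.        ]]), 'T_tool_cam': array([[-2.97241606e-04, -9.65930841e-01, -2.58800157e-01,
         7.52689560e-02],
       [ 9.99999939e-01, -3.34450064e-04,  9.97450854e-05,
         1.22775981e-04],
       [-1.82902584e-04, -2.58800112e-01,  9.65930882e-01,
        -1.79639787e-01],
       [ 0.00000000e+00,  0.00000000e+00,  0.00000000e+00,
         1.00000000e+00]])}
{'time_s': 0.1, 'qpos': [1.1014, 0.3004, 1.5215, -0.0, 1.3207, -0.0666], 'joint_vel': [-0.0004, -0.0015, -0.0018, -0.0005, 0.0014, -0.0009], 'joint_torque': [0.0013, -53.2639, -35.329, 0.0709, 0.0235, -0.0001], 'ee_pos': [0.2155, 0.5058, 0.205], 'tcp_rot': [[-0.92, 0.392, -0.0005], [0.392, 0.92, -0.0009], [0.0001, -0.001, -1.0]], 'contact_force': [-0.5334, 0.2412, -0.5108], 'wrist_torque': [0.0206, -0.0593, 0.0232], 'finger_gap': 1.0001} 0.0188
```

View pics/scene0.png

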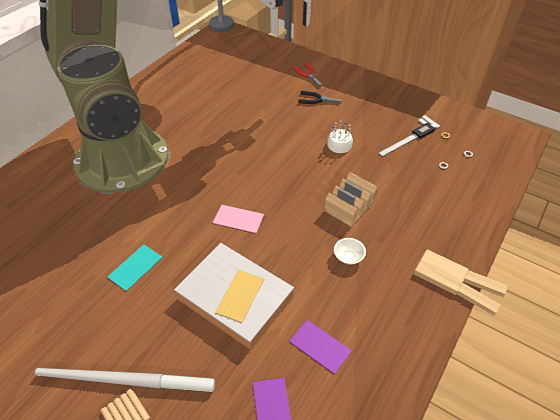

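View pics/top0.png

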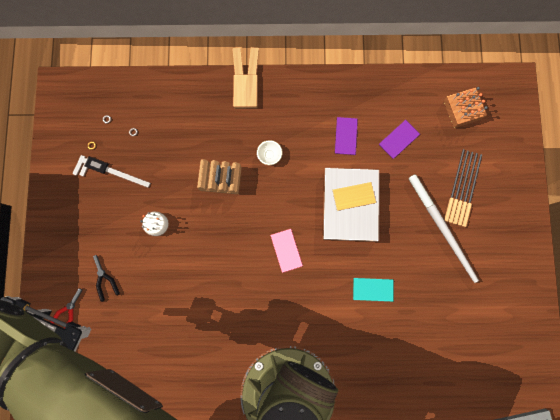

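The only brass/yellow blank is at top (354,196) / scene (240,296). The look-alikes are pink top (287,250), teal (373,290), purple (346,135) and purple (400,139), all on the bench. I choose the brass one on the block, and check it in a crop along with the measurement.

```bash
cat > h.py <<'E'
from workcell import robot
import cv2, numpy as np
def cam(n):
    i=robot.camera_info(n);R=cv2.Rodrigues(np.array(i["rvec"],float))[0];return np.array(i["mtx"]),R,np.array(i["tvec"],float).ravel()
def ray(n,px,z):
    K,R,t=cam(n);px=np.atleast_2d(px).astype(float)
    d=np.c_[px,np.ones(len(px))]@np.linalg.inv(K).T@R; c=-R.T@t
    return c+d*((z-c[2])/d[:,2])[:,None]
def wcam():
    s=robot.observe();T=np.eye(4);T[:3,:3]=s["tcp_rot"];T[:3,3]=s["ee_pos"];i=robot.camera_info("wrist")
    return np.array(i["mtx"]),T@i["T_tool_cam"]
def wray(KT,px,z):
    K,T=KT;px=np.atleast_2d(px).astype(float)
    d=np.c_[px,np.ones(len(px))]@np.linalg.inv(K).T@T[:3,:3].T;c=T[:3,3]
    return c+d*((z-c[2])/d[:,2])[:,None]
def brass(im):
    h=cv2.cvtColor(im,cv2.COLOR_BGR2HSV)
    return cv2.inRange(h,(18,110,120),(32,255,255))
def big(m):
    c,_=cv2.findContours(m,cv2.RETR_EXTERNAL,cv2.CHAIN_APPROX_NONE);return max(c,key=cv2.contourArea)
def rect(P):  # min area rect of world xy pts -> centre, long len, short, angle of long axis
    (c,(w,h),a)=cv2.minAreaRect((P[:,:2]*1000).astype(np.float32))
    if w<h: w,h,a=h,w,a+90
    return np.array(c).round(1),round(w,1),round(h,1),round((a+90)%180-90,1)
E
python3 - <<'E'
from h import *
for n in("top","scene"):
    im=cv2.imread(f"pics/{n}0.png")
    c=big(brass(im)); print(n,cv2.boundingRect(c),rect(ray(n,c[:,0],.043)))
    h=cv2.cvtColor(im,cv2.COLOR_BGR2HSV)
    m=cv2.inRange(h,(0,0,120),(180,45,255))
    g=np.zeros_like(m)
    if n=="top": g[150:260,310:395]=255
    else: g[235:350,165:300]=255
    m=cv2.bitwise_or(m&g,brass(im)&g); m=cv2.morphologyEx(m,cv2.MORPH_CLOSE,np.ones((5,5)))
    c=big(m);print("block",cv2.boundingRect(c),rect(ray(n,c[:,0],.040)))
im=cv2.imread("pics/top0.png")
a=cv2.resize(im[120:250,180:390],None,fx=3.8,fy=3.8,interpolation=cv2.INTER_CUBIC);cv2.imwrite("pics/crop0.png",a)
im=cv2.imread("pics/scene0.png")
a=cv2.resize(im[165:285,310:390],None,fx=5,fy=5,interpolation=cv2.INTER_CUBIC);cv2.imwrite("pics/crop1.png",a)
E
```

```text
top (333, 182, 43, 28) (array([ 533.3, -185.3]), 109.0, 58.7, -78.9)
block (324, 168, 55, 73) (array([ 512.4, -177.5]), 199.3, 149.0, -2.4)
scene (216, 270, 48, 53) (array([ 537.5, -187.6]), 110.4, 58.9, -78.6)
block (174, 243, 120, 99) (array([ 517.1, -180.2]), 200.5, 150.8, -2.4)
```

View pics/crop0.png

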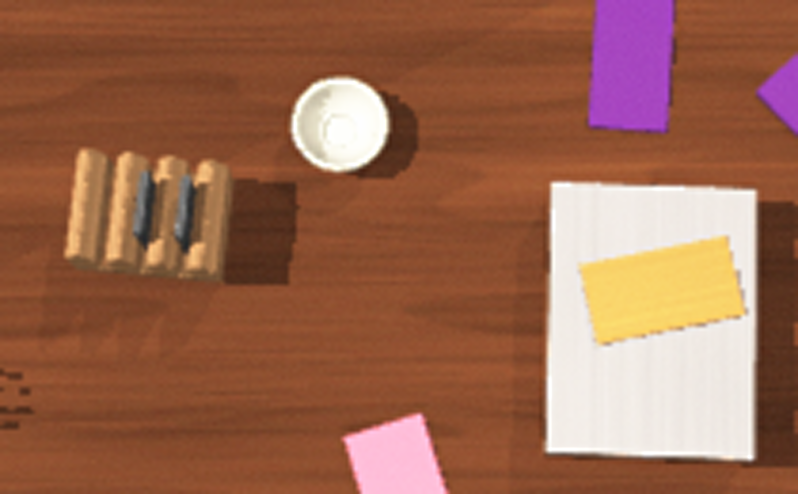

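View pics/crop1.png

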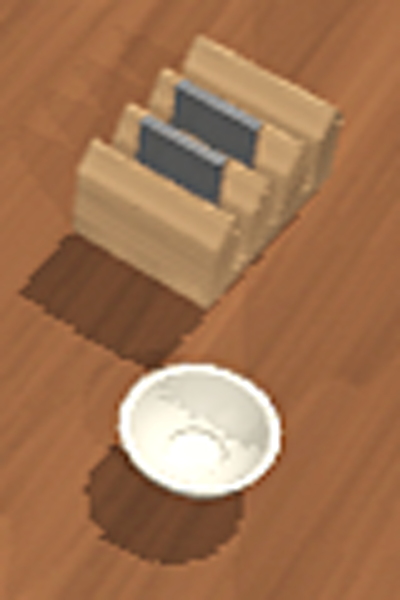

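The crops confirm the brass blank lying on the block. The plates stand in the middle slot and the block-side slot, so the free slot is the leftmost in the top view, farthest from the block. Next I get a rack estimate from depth and the scene-camera position of the gripper.

Run:
```python
from h import *
for n in("top","scene"):
    d=np.load(f"pics/{n}0d.npy");K,R,t=cam(n)
    v,u=np.nonzero(d>0);z=d[v,u]
    P=(np.c_[(u-K[0,2])/K[0,0]*z,(v-K[1,2])/K[1,1]*z,z]-t)@R
    r=ray(n,[[219,177]] if n=="top" else [[351,198]],.057)[0]; print(n,r.round(3))
    q=P[(abs(P[:,0]-r[0])<.09)&(abs(P[:,1]-r[1])<.09)&(P[:,2]>.03)]
    q=q[np.hypot(*(q[:,:2]-r[:2]).T)<.085]
    print(len(q),rect(q),q[:,2].max().round(3))
    if n=="top":
        q=q[q[:,2]>.03]
        for x in np.arange(.53,.66,.012):
            w=q[abs(q[:,0]-x)<.004]; w=w[np.argsort(w[:,1])]; print(x.round(3),[(int(a*1000),int(b*1000)) for _,a,b in w][::2])
```

```text
top [0.586 0.187 0.057]
1044 (array([594.4, 191.5]), 112.0, 81.4, 84.3) 0.076
0.53 []
0.542 []
0.554 [(139, 34), (141, 44), (143, 47), (144, 41), (145, 52), (146, 47), (147, 58), (148, 51), (150, 58), (151, 49), (153, 53), (154, 47), (157, 47), (157, 43), (160, 43), (170, 36), (170, 33), (171, 46), (173, 51), (175, 38), (176, 53), (179, 50), (181, 54), (183, 38), (184, 51), (188, 47), (190, 31), (202, 47), (204, 47), (207, 46), (210, 48), (211, 38), (215, 51)]
0.566 [(138, 42), (138, 40), (140, 49), (141, 45), (143, 48), (146, 51), (147, 60), (148, 54), (151, 54), (154, 53), (154, 48), (158, 44), (161, 64), (162, 75), (163, 43), (165, 32), (166, 41), (169, 44), (171, 47), (172, 42), (173, 52), (176, 55), (178, 58), (178, 53), (181, 53), (185, 46), (188, 44), (199, 31), (200, 41), (202, 47), (202, 44), (204, 47), (206, 52), (207, 51), (209, 54), (212, 51), (215, 51), (218, 48), (229, 34), (229, 33), (230, 44), (232, 48), (232, 45), (234, 49), (236, 58), (236, 54), (238, 57), (239, 52), (242, 54), (245, 51), (246, 48), (250, 41)]
0.578 [(137, 31), (138, 43), (140, 51), (141, 41), (143,
[... 2298 characters left out ...]
47), (242, 45)]
0.626 [(133, 45), (136, 47), (136, 44), (138, 49), (140, 53), (142, 59), (143, 53), (146, 51), (153, 44), (153, 41), (162, 35), (164, 45), (166, 47), (169, 50), (170, 57), (171, 53), (174, 54), (177, 53), (180, 48), (181, 44), (192, 43), (194, 47), (196, 52), (197, 47), (199, 52), (202, 53), (203, 59), (204, 56), (208, 49), (211, 47), (212, 44), (223, 43), (225, 46), (226, 44), (228, 48), (229, 53), (231, 59), (231, 57), (234, 56), (237, 55), (238, 49), (242, 44)]
0.638 [(194, 47), (199, 55), (205, 52), (211, 47), (222, 36), (225, 49), (227, 51), (230, 52), (232, 56), (235, 52), (239, 47)]
0.65 []
scene [0.607 0.164 0.057]
1336 (array([597.9, 187.4]), 112.9, 83.0, 84.5) 0.076
```

```bash
python3 -m handwheel '[[5,-5.1,-2,0,0,0,0.1],[3,-10.2,-4,0,0,0,0.2],[3,-15.3,-6,0,0,0,0.3],[3,-20.4,-8,0,0,0,0.4],[3,-25.5,-10.1,0,0,0,0.5],[3,-30.6,-12.1,0,0,0,0.6],[3,-35.7,-14.1,0,0,0,0.7],[3,-40.8,-16.2,0,0,0,0.8],[3,-45.9,-18.2,0,0,0,0.9],[3,-51,-20.2,0,0,0,0.977]]' 10
python3 - <<'E'
from h import *
s=robot.observe();print(s["qpos"],s["ee_pos"],s["joint_vel"])
KT=wcam();im,d=robot.snapshot("wrist");cv2.imwrite("pics/w1.png",im);np.savez("pics/w1.npz",K=KT[0],T=KT[1],d=d)
im,d=robot.snapshot("scene");cv2.imwrite("pics/s1.png",im)
E
```

```text
time_s: 1.35
ee_pos: [0.6066, 0.1187, 0.2052]
tcp_rot: [[-0.187, 0.982, -0.001], [0.982, 0.187, -0.0], [0.0, -0.001, -1.0]]
contact_force: [0.8, 0.5, 0.5]
finger_gap: 0.321
[ 1.34045031e-01  4.53887832e-01  1.31150520e+00  5.40900843e-05
  1.37671994e+00 -5.40058246e-02] [0.60657195 0.11874425 0.20515295] [-0.585394    0.53591916 -0.75448784  0.00198743  0.21171404  0.0182301 ]
```

View pics/w1.png

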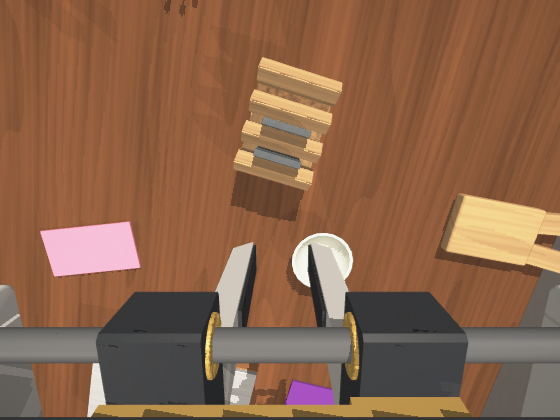

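View pics/s1.png

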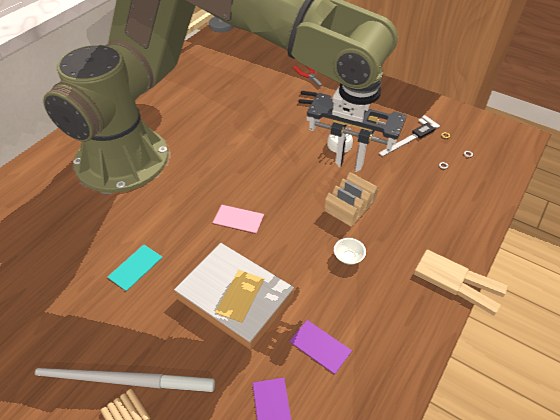

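```bash
python3 -m handwheel '[[3,-4.5,-1.6,0,0,0,0],[3,-9,-3.2,0,0,0,0],[3,-13.5,-4.8,1,0,0,0],[3,-18,-6.4,2,0,0,0],[3,-22.6,-8,3,0,0,0],[3,-27.2,-9.5,5,0,0,0],[3,-31.7,-11.1,6,0,0,0],[3,-36.2,-12.7,7,0,0,0],[3,-36.2,-12.7,8,0,0,0],[3,-36.2,-12.7,8,0,0,0]]' 10
python3 - <<'E'
from h import *
s=robot.observe();print(s["qpos"],s["ee_pos"],s["joint_vel"])
KT=wcam();im,d=robot.snapshot("wrist");cv2.imwrite("pics/w2.png",im);np.savez("pics/w2.npz",K=KT[0],T=KT[1],d=d)
c=big(brass(im)); print(cv2.boundingRect(c),rect(wray(KT,c[:,0],.043)))
E
```

```text
time_s: 2.7
ee_pos: [0.5493, -0.2583, 0.1245]
tcp_rot: [[-0.19, 0.982, -0.002], [0.982, 0.19, 0.001], [0.001, -0.001, -1.0]]
contact_force: [0.2, 0.1, 0.5]
finger_gap: 0.322
[-4.99965310e-01  4.99591291e-01  1.43734097e+00  2.46597030e-04
  1.20658645e+00 -6.91444859e-01] [ 0.54930867 -0.2582882   0.12452052] [ 0.01840469 -0.01903267 -0.01629186  0.00049375  0.01206758 -0.00062678]
(242, 48, 83, 150) (array([ 536. , -186.1]), 109.9, 59.9, -79.0)
```

View pics/w2.png

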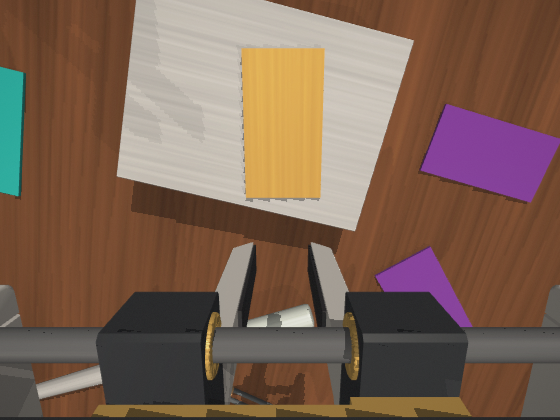

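The wrist picture shows the blank at (242..325, 48..198), square to the fingers and centred on them. Descending behind its end.

```bash
python3 -m handwheel '[[3,0,0,2,0,0,0],[3,0,0,4,0,0,0],[3,0,0,6,0,0,0],[3,0,0,7.5,0,0,0],[3,0,0,8,0,0,0],[3,0,0,8.2,0,0,0],[3,0,0,8.3,0,0,0],[3,0,0,8.3,0,0,0],[3,0,0,8.3,0,0,0],[3,0,0,8.3,0,0,0]]' 10
python3 -c "
from h import *
s=robot.observe();print(s['ee_pos'],s['contact_force'])"
```

```text
time_s: 4.0
ee_pos: [0.5497, -0.2593, 0.0426]
tcp_rot: [[-0.19, 0.982, 0.0], [0.982, 0.19, -0.0], [-0.0, 0.0, -1.0]]
contact_force: [-0.1, -0.2, 0.4]
finger_gap: 0.316
[ 0.54969108 -0.25933854  0.04261884] [-0.05355317 -0.15575353  0.37705455]
```

```bash
python3 -m handwheel '[[3,0,0,0.14,0,0,0],[3,0.5,0,0.14,0,0,0],[3,1.2,0,0.14,0,0,0],[3,2,0,0.14,0,0,0],[3,2.8,0,0.14,0,0,0],[3,3.6,0,0.14,0,0,0],[3,4.4,0,0.14,0,0,0],[3,5.1,0,0.14,0,0,0],[3,5.7,0,0.14,0,0,0],[3,6,0,0.14,0,0,0]]' 10
python3 - <<'E'
from h import *
s=robot.observe();print(s["ee_pos"])
KT=wcam();im,d=robot.snapshot("wrist");cv2.imwrite("pics/w3.png",im)
c=big(brass(im)); print(cv2.boundingRect(c),rect(wray(KT,c[:,0],.043)))
im,d=robot.snapshot("top");cv2.imwrite("pics/t3.png",im)
c=big(brass(im)); print(cv2.boundingRect(c),rect(ray("top",c[:,0],.043)))
E
```

```text
time_s: 5.25
ee_pos: [0.5382, -0.2001, 0.0411]
tcp_rot: [[-0.19, 0.982, 0.0], [0.982, 0.19, -0.0], [-0.0, 0.0, -1.0]]
contact_force: [0.0, -1.1, 0.0]
finger_gap: 0.317
[ 0.53821196 -0.20006287  0.0410835 ]
(222, 29, 124, 215) (array([ 526.5, -136.5]), 109.9, 60.0, -79.1)
(315, 187, 32, 27) (array([ 522.5, -125.6]), 89.7, 58.2, -79.0)
```

View pics/w3.png

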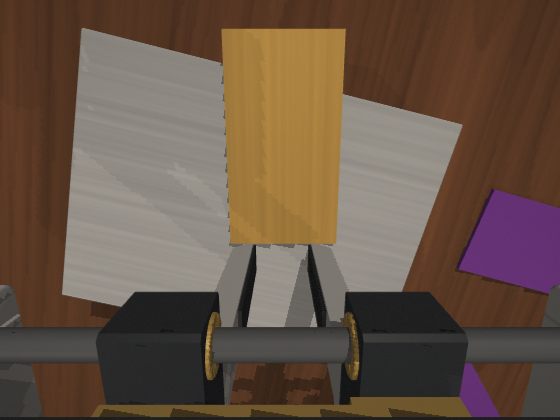

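Run:
```python
from h import *
KT=wcam()
P=wray(KT,[[82,29],[461,125],[63,295]],.04)[:,:2]*1000
print(P.round(1)); v=P[1]-P[0];L=np.hypot(*v);v/=L;n=np.array([-v[1],v[0]])
print(L,np.degrees(np.arctan2(v[1],v[0])),(np.array([526.5,-136.5])-P[0])@n, (P[2]-P[0])@n)
```

```text
[[ 418.9 -100.6]
 [ 616.9 -108.8]
 [ 413.  -249.5]]
198.20302470885395 -2.3739966061427418 -31.37302263808565 -148.9934022487886
```

```bash
python3 -m handwheel '[[3,0.4,0,0,0,0,0],[3,0.8,0,0,0,0,0],[3,1.1,0,0,0,0,0],[3,1.35,0,0,0,0,0],[3,1.35,0,0,0,0,0],[3,1.35,0,0,0,0,0],[3,1,0,0,0,0,0],[3,0,0,0,0,0,0],[3,-1,0,0,0,0,0],[3,-1,0,-1.5,0,0,0]]' 10
python3 - <<'E'
from h import *
KT=wcam();im,d=robot.snapshot("wrist");cv2.imwrite("pics/w4.png",im)
c=big(brass(im)); print(cv2.boundingRect(c),rect(wray(KT,c[:,0],.043)))
c=rect(wray(KT,c[:,0],.043))[0]
a=np.radians(-2.374);n=np.array([-np.sin(a),np.cos(a)]);print((c-np.array([418.9,-100.6]))@n-75+150-75)
E
```

```text
time_s: 6.6
ee_pos: [0.5396, -0.2109, 0.0557]
tcp_rot: [[-0.189, 0.982, -0.002], [0.982, 0.189, 0.001], [0.001, -0.002, -1.0]]
contact_force: [-0.2, 0.7, -0.4]
finger_gap: 0.317
(226, 0, 117, 196) (array([ 524.6, -126.6]), 102.2, 60.0, -79.1)
-21.59935189455146
```

View pics/w4.png

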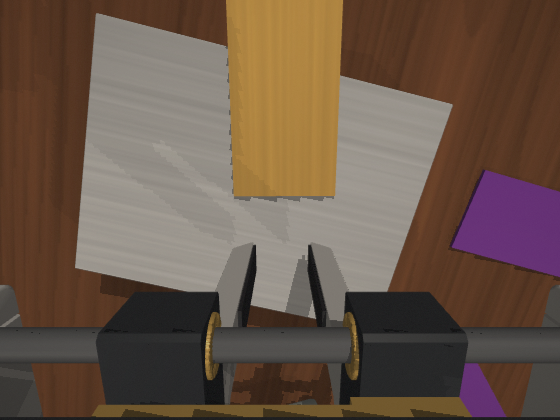

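```bash
python3 -m handwheel '[[3,0,0,-5,0,0,0],[4,0,0,-10,0,0,-0.17],[4,2,0,-14.5,0,0,-0.34],[4,5,0,-14.5,0,0,-0.52],[4,8,0,-14.5,0,0,-0.7],[4,11,0,-14.5,0,0,-0.88],[4,14,0.1,-14.5,0,0,-1.05],[4,17,0.1,-14.5,0,0,-1.22],[4,18.4,0.1,-14.5,0,0,-1.4],[4,18.4,0.1,-14.5,0,0,-1.571]]' 10
python3 -m handwheel '[[4,0,0,0,0.16,0,0],[4,0,0,0,0.32,0,0],[4,0,0,0,0.48,0,0],[4,0,0,0,0.64,0,0],[4,0,0,0,0.8,0,0],[4,0,0,0,0.96,0,0],[4,0,0,0,0.96,0,0],[4,0,0,0,0.96,0,0],[4,0,0,0,0.96,0,0],[4,0,0,0,0.96,0,0]]' 10
python3 - <<'E'
from h import *
s=robot.observe();print(s["qpos"],s["ee_pos"]);print(s["tcp_rot"])
im,d=robot.snapshot("scene");cv2.imwrite("pics/s5.png",im)
im,d=robot.snapshot("top");cv2.imwrite("pics/t5.png",im)
E
```

```text
time_s: 7.9
ee_pos: [0.5061, -0.0283, 0.202]
tcp_rot: [[-0.98, -0.197, 0.001], [-0.197, 0.98, -0.0], [-0.001, -0.0, -1.0]]
contact_force: [-0.1, -0.6, 1.1]
finger_gap: 0.426
time_s: 9.15
ee_pos: [0.5063, -0.0298, 0.2016]
tcp_rot: [[-0.982, -0.108, 0.155], [-0.189, 0.564, -0.804], [-0.001, -0.819, -0.574]]
contact_force: [-0.1, 0.7, 1.4]
finger_gap: 0.428
[ 0.31109359  0.32867743  1.7833412  -0.98188923  1.35723587 -1.0550802 ] [ 0.50629561 -0.02978629  0.20162951]
[[-0.98196744 -0.1075888   0.15544963]
 [-0.18904594  0.56427664 -0.80365011]
 [-0.00125285 -0.81854537 -0.57444052]]
```

View pics/s5.png

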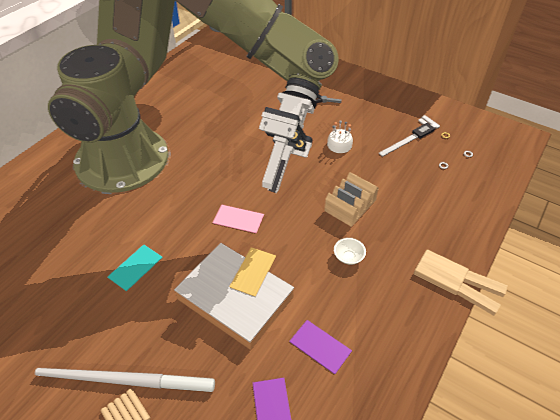

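View pics/t5.png

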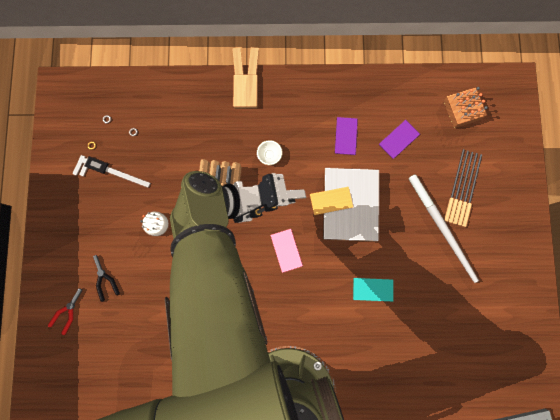

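```bash
cat > kin.py <<'E'
import numpy as np
from scipy.optimize import least_squares
from scipy.spatial.transform import Rotation as Ro
def Ry(a): return Ro.from_euler('y',a).as_matrix()
def Rz(a): return Ro.from_euler('z',a).as_matrix()
def fk(q,p):
    L1,L2,H,D,a1,a2=p
    A=Rz(q[0]); B=A@Ry(q[1]); C=B@Ry(q[2])
    W=A@[a1,0,H]+B@[0,0,L1]+C@[a2,0,L2]
    R=C@Rz(q[3])@Ry(q[4])@Rz(q[5]-np.pi/2 if False else q[5])
    return W+R@[0,0,D],R
E
python3 - <<'E'
from kin import *
from h import robot
s=robot.observe()
D=[([1.1014,.3004,1.5215,0,1.3207,-.0666],[.2155,.5058,.2050]),([.13404,.45389,1.31151,0,1.37672,-.0540],[.60657,.11874,.20515]),
([-.49997,.49959,1.43734,.0002,1.20659,-.69144],[.54931,-.25829,.12452]),(s["qpos"],s["ee_pos"])]
f=lambda p:np.concatenate([fk(q,p)[0]-x for q,x in D])
best=None
r=least_squares(f,[.45,.4,.4,.25,0,0]);print(r.x,abs(r.fun).max())
print(fk(s["qpos"],r.x)[1].round(3)); print(np.array(s["tcp_rot"]).round(3)); np.save("p.npy",r.x)
E
```

```text
[0.44058506 0.40303503 0.18039136 0.22741068 0.04385864 0.07030526] 0.03605062990931539
[[ 0.108 -0.982  0.155]
 [-0.564 -0.189 -0.804]
 [ 0.819 -0.001 -0.574]]
[[-0.982 -0.108  0.155]
 [-0.189  0.564 -0.804]
 [-0.001 -0.819 -0.574]]
```

```bash
cat >> kin.py <<'E'
def fk(q,p):
    L1,L2,H,D,b,a2=p
    A=Rz(q[0]); B=A@Ry(q[1]); C=B@Ry(q[2])
    R=C@Rz(q[3])@Ry(q[4])@Rz(q[5]+np.pi/2)
    return A@[0,b,H]+B@[0,0,L1]+C@[a2,0,L2]+R@[0,0,D],R
E
python3 - <<'E'
from kin import *
from h import robot
s=robot.observe()
D=[([1.1014,.3004,1.5215,0,1.3207,-.0666],[.2155,.5058,.2050]),([.13404,.45389,1.31151,0,1.37672,-.0540],[.60657,.11874,.20515]),
([-.49997,.49959,1.43734,.0002,1.20659,-.69144],[.54931,-.25829,.12452]),(s["qpos"],s["ee_pos"])]
for b in (0,):
  f=lambda p:np.concatenate([fk(q,p)[0]-x for q,x in D]+[[.001*p[5]]])
  r=least_squares(f,[.45,.4,.4,.25,.036,0]);print(r.x,abs(r.fun).max())
print(fk(s["qpos"],r.x)[1].round(3)); np.save("p.npy",r.x)
p=r.x
E
```

```text
[0.42414438 0.44753555 0.22129549 0.2706442  0.03661011 0.04091567] 4.091567031049658e-05
[[-0.982 -0.108  0.155]
 [-0.189  0.564 -0.804]
 [-0.001 -0.819 -0.574]]
```

```bash
cat >> kin.py <<'E'
P=np.load("p.npy")
def pose(yawdeg,th,G=None,tcp=None,go=.0188):
    a=np.radians(yawdeg);h=np.array([np.cos(a),np.sin(a),0]);t=np.radians(th);Z=np.array([0,0,1.])
    z=np.cos(t)*h-np.sin(t)*Z;y=-(np.sin(t)*h+np.cos(t)*Z);x=np.cross(y,z)
    if tcp is None: tcp=np.array(G)+go*z
    return np.array(tcp),np.c_[x,y,z]
def ik(tcp,R,q0):
    def f(q):
        a,b=fk(q,P);return np.r_[(a-tcp)*3,Ro.from_matrix(R.T@b).as_rotvec()]
    r=least_squares(f,q0);return r.x,abs(r.fun).max()
E
python3 - <<'E'
from kin import *
q0=[0.311,.329,1.783,-.98,1.357,-1.055]
E=np.array([.5135,-.0688])
for th in(30,35,40,45,50):
  for dy in (0,8,15):
    yaw=-79+dy;h=np.array([.19,-.982])
    for back,z in((0,.047),(.06,.047),(0,.11)):
        g=np.r_[E+h*.014-back*h,z]
        q,e=ik(*pose(yaw,th,G=g),q0);print(th,dy,back,z,q.round(2),round(e,4))
E
```

```text
30 0 0 0.047 [ 0.2   0.66  1.85 -1.24  1.16 -0.7 ] 0.0
30 0 0.06 0.047 [ 0.32  0.67  1.83 -1.15  1.23 -0.69] 0.0
30 0 0 0.11 [ 0.2   0.52  1.86 -1.19  1.2  -0.83] 0.0
30 8 0 0.047 [ 0.19  0.62  1.93 -1.37  1.07 -0.68] 0.0
30 8 0.06 0.047 [ 0.32  0.63  1.91 -1.26  1.14 -0.67] 0.0
30 8 0 0.11 [ 0.19  0.48  1.94 -1.3   1.1  -0.83] 0.0
30 15 0 0.047 [ 0.18  0.58  2.   -1.5   0.99 -0.65] 0.0
30 15 0.06 0.047 [ 0.32  0.59  1.98 -1.38  1.06 -0.65] 0.0
30 15 0 0.11 [ 0.18  0.44  2.01 -1.4   1.01 -0.82] 0.0
35 0 0 0.047 [ 0.17  0.61  1.86 -1.17  1.09 -0.77] 0.0
35 0 0.06 0.047 [ 0.29  0.62  1.84 -1.09  1.17 -0.75] 0.0
35 0 0 0.11 [ 0.17  0.49  1.86 -1.12  1.15 -0.9 ] 0.0
35 8 0 0.047 [ 0.17  0.58  1.94 -1.29  1.   -0.76] 0.0
35 8 0.06 0.047 [ 0.3   0.58  1.92 -1.2   1.07 -0.75] 0.0
35 8 0 0.11 [ 0.17  0.44  1.94 -1.21  1.04 -0.92] 0.0
35 15 0 0.047 [ 0.15  0.54  2.   -1.42  0.91 -0.74] 0.0
35 15 0.06 0.047 [ 0.29  0.55  1.98 -1.31  0.99 -0.74] 0.0
35 15 0 0.11 [ 0.15  0.4   2.   -1.31  0.94 -0.92] 0.0
40 0 0 0.047 [ 0.14  0.58  1.86 -1.1   1.03 -0.85] 0.0
40 0 0.06 0.047 [ 0.27  0.59  1.85 -1
[... 719 characters left out ...]
.92 -1.02  0.94 -1.12] 0.0
45 15 0 0.047 [ 0.09  0.47  1.99 -1.21  0.79 -0.98] 0.0
45 15 0.06 0.047 [ 0.23  0.48  1.98 -1.13  0.87 -0.94] 0.0
45 15 0 0.11 [ 0.09  0.34  1.97 -1.08  0.85 -1.17] 0.0
50 0 0 0.047 [ 0.08  0.51  1.86 -0.93  0.93 -1.04] 0.0
50 0 0.06 0.047 [ 0.2   0.52  1.86 -0.87  0.99 -0.98] 0.0
50 0 0 0.11 [ 0.08  0.4   1.84 -0.85  1.01 -1.17] 0.0
50 8 0 0.047 [ 0.07  0.48  1.92 -1.    0.83 -1.09] 0.0
50 8 0.06 0.047 [ 0.2   0.48  1.92 -0.95  0.9  -1.03] 0.0
50 8 0 0.11 [ 0.07  0.36  1.9  -0.91  0.91 -1.24] 0.0
50 15 0 0.047 [ 0.06  0.45  1.97 -1.08  0.74 -1.13] 0.0
50 15 0.06 0.047 [ 0.19  0.45  1.97 -1.02  0.82 -1.07] 0.0
50 15 0 0.11 [ 0.06  0.32  1.95 -0.95  0.82 -1.3 ] 0.0
```

Run:
```python
from kin import *
q0=[0.311,.329,1.783,-.98,1.357,-1.055]
E=np.array([.5135,-.0688])
for th in(30,35,40,45):
  for dy in (0,-8,-15,-22):
    yaw=-79+dy;h=np.array([.19,-.982])
    for back,z in((0,.047),(0,.11)):
        g=np.r_[E+h*.014-back*h,z]
        q,e=ik(*pose(yaw,th,G=g),q0);print(th,dy,back,z,q.round(2),round(e,4))
```

```text
30 0 0 0.047 [ 0.2   0.66  1.85 -1.24  1.16 -0.7 ] 0.0
30 0 0 0.11 [ 0.2   0.52  1.86 -1.19  1.2  -0.83] 0.0
30 -8 0 0.047 [ 0.19  0.7   1.77 -1.13  1.25 -0.71] 0.0
30 -8 0 0.11 [ 0.19  0.57  1.77 -1.1   1.3  -0.82] 0.0
30 -15 0 0.047 [ 0.18  0.73  1.69 -1.04  1.33 -0.71] 0.0
30 -15 0 0.11 [ 0.18  0.61  1.7  -1.02  1.39 -0.81] 0.0
30 -22 0 0.047 [ 0.17  0.77  1.62 -0.96  1.42 -0.71] 0.0
30 -22 0 0.11 [ 0.17  0.65  1.62 -0.95  1.48 -0.8 ] 0.0
35 0 0 0.047 [ 0.17  0.61  1.86 -1.17  1.09 -0.77] 0.0
35 0 0 0.11 [ 0.17  0.49  1.86 -1.12  1.15 -0.9 ] 0.0
35 -8 0 0.047 [ 0.17  0.66  1.78 -1.07  1.19 -0.77] 0.0
35 -8 0 0.11 [ 0.17  0.53  1.78 -1.03  1.25 -0.88] 0.0
35 -15 0 0.047 [ 0.16  0.69  1.71 -0.99  1.27 -0.76] 0.0
35 -15 0 0.11 [ 0.16  0.58  1.71 -0.96  1.34 -0.86] 0.0
35 -22 0 0.047 [ 0.15  0.73  1.64 -0.91  1.35 -0.75] 0.0
35 -22 0 0.11 [ 0.15  0.62  1.64 -0.9   1.42 -0.83] 0.0
40 0 0 0.047 [ 0.14  0.58  1.86 -1.1   1.03 -0.85] 0.0
40 0 0 0.11 [ 0.14  0.45  1.85 -1.04  1.09 -0.98] 0.0
40 -8 0 0.047 [ 0.14  0.62  1.79 -1.    1.13 -0.84] 0.0
40 -8 0 0.11 [ 0.14  0.5   1.78 -0.96  1.2  -0.95] 0.0
40 -15 0 0.047 [ 0.14  0.65  1.72 -0.93  1.21 -0.82] 0.0
40 -15 0 0.11 [ 0.14  0.54  1.71 -0.9   1.28 -0.92] 0.0
40 -22 0 0.047 [ 0.13  0.69  1.65 -0.86  1.29 -0.79] 0.0
40 -22 0 0.11 [ 0.13  0.58  1.65 -0.84  1.37 -0.88] 0.0
45 0 0 0.047 [ 0.11  0.54  1.86 -1.02  0.98 -0.94] 0.0
45 0 0 0.11 [ 0.11  0.42  1.85 -0.95  1.05 -1.07] 0.0
45 -8 0 0.047 [ 0.11  0.58  1.79 -0.93  1.07 -0.91] 0.0
45 -8 0 0.11 [ 0.11  0.47  1.78 -0.88  1.15 -1.02] 0.0
45 -15 0 0.047 [ 0.11  0.62  1.73 -0.86  1.15 -0.88] 0.0
45 -15 0 0.11 [ 0.11  0.51  1.72 -0.83  1.24 -0.97] 0.0
45 -22 0 0.047 [ 0.1   0.65  1.67 -0.8   1.23 -0.84] 0.0
45 -22 0 0.11 [ 0.1   0.54  1.66 -0.77  1.32 -0.93] 0.0
```

```bash
cat >> h.py <<'E'
from scipy.spatial.transform import Rotation as Ro
def to(tcp,R):
    s=robot.observe();R0=np.array(s["tcp_rot"]);
    print("shift cm",(R0.T@(np.array(tcp)-s["ee_pos"])*100).round(2),"turn",Ro.from_matrix(R0.T@R).as_rotvec().round(3))
E
python3 - <<'E'
from h import *; from kin import pose
to(*pose(-94,37,tcp=[.5201,-.0277,.12])); to(*pose(-94,37,tcp=[.5201,-.0277,.0357]))
E
```

```text
shift cm [-1.39  6.62  4.73] turn [-0.034  0.211  0.153]
shift cm [-1.39 13.53  9.57] turn [-0.034  0.211  0.153]
```

```bash
python3 -m handwheel '[[4,-0.4,0,0,-0.01,0.07,0.05],[4,-0.9,1,1,-0.02,0.14,0.1],[4,-1.4,3.5,2.5,-0.034,0.211,0.153],[4,-1.4,6.6,4.7,-0.034,0.211,0.153],[4,-1.4,9,6.4,-0.034,0.211,0.153],[4,-1.4,11,7.8,-0.034,0.211,0.153],[4,-1.4,12.5,8.8,-0.034,0.211,0.153],[4,-1.4,13.2,9.3,-0.034,0.211,0.153],[4,-1.4,13.5,9.6,-0.034,0.211,0.153],[4,-1.4,13.5,9.6,-0.034,0.211,0.153]]' 10
python3 - <<'E'
from h import *; from kin import pose
s=robot.observe();print(s["qpos"].round(3),s["ee_pos"])
KT=wcam();im,d=robot.snapshot("wrist");cv2.imwrite("pics/w6.png",im)
c=big(brass(im)); print(cv2.boundingRect(c),rect(wray(KT,c[:,0],.043)))
im,d=robot.snapshot("scene");cv2.imwrite("pics/s6.png",cv2.resize(im[150:350,160:400],None,fx=3,fy=3))
c=big(brass(im)); print(cv2.boundingRect(c),rect(ray("scene",c[:,0],.043)))
to(*pose(-94,37,tcp=[.5152,-.0975,.0357]))
E
```

```text
time_s: 10.5
ee_pos: [0.5204, -0.0279, 0.0358]
tcp_rot: [[-0.998, 0.042, -0.055], [0.069, 0.6, -0.797], [-0.0, -0.799, -0.601]]
contact_force: [-0.4, 0.9, 0.2]
finger_gap: 0.426
[ 0.273  0.711  1.64  -0.885  1.336 -0.758] [ 0.52036854 -0.02791515  0.03575595]
(117, 397, 380, 20) (array([ 938.6, -483.5]), 1395.3, 29.7, -53.9)
(230, 248, 46, 48) (array([ 525.7, -124.4]), 110.9, 60.8, -78.8)
shift cm [ 0.04 -4.18  5.6 ] turn [-0.001  0.001 -0.   ]
```

View pics/w6.png

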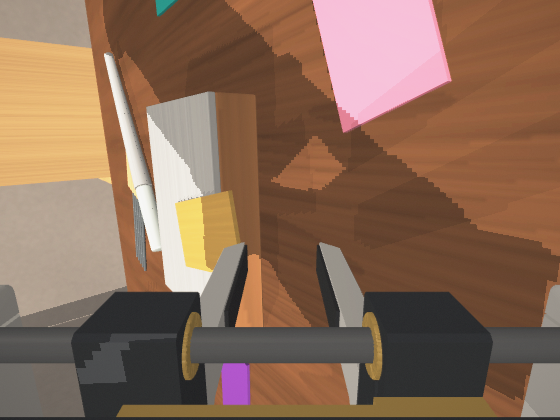

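View pics/s6.png

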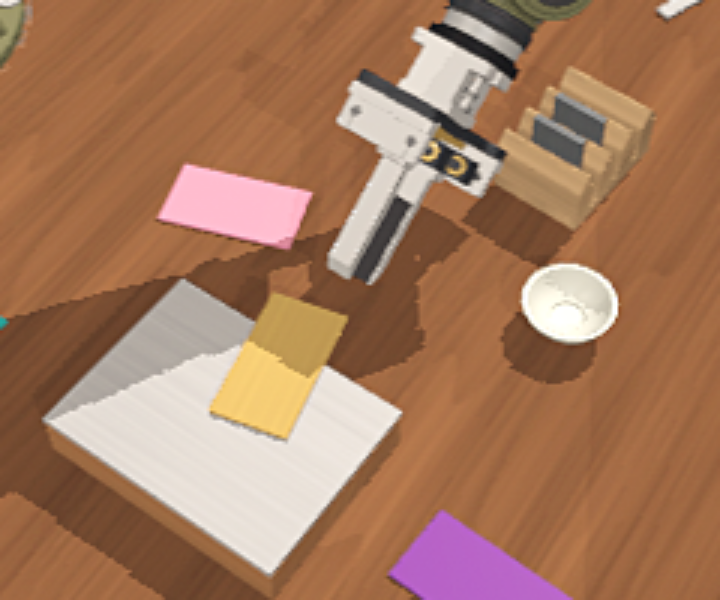

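```bash
python3 -m handwheel '[[4,0,-0.6,0.8,0,0,0],[4,0,-1.2,1.6,0,0,0],[4,0,-1.8,2.4,0,0,0],[4,0,-2.4,3.2,0,0,0],[4,0,-3,4,0,0,0],[4,0,-3.5,4.7,0,0,0],[4,0,-4,5.3,0,0,0],[4,0,-4.2,5.6,0,0,0],[4,0,-4.2,5.6,0,0,0],[4,0,-4.2,5.6,0,0,0]]' 10
python3 - <<'E'
from h import *; from kin import pose
s=robot.observe();print(s["qpos"].round(3),s["ee_pos"])
KT=wcam();im,d=robot.snapshot("wrist");cv2.imwrite("pics/w7.png",im)
im,d=robot.snapshot("scene");cv2.imwrite("pics/s7.png",cv2.resize(im[150:350,160:400],None,fx=3,fy=3))
c=big(brass(im)); print(cv2.boundingRect(c),rect(ray("scene",c[:,0],.043)))
E
```

```text
time_s: 11.85
ee_pos: [0.5154, -0.0975, 0.0353]
tcp_rot: [[-0.998, 0.042, -0.055], [0.069, 0.6, -0.797], [0.0, -0.799, -0.601]]
contact_force: [-0.5, 0.7, -0.2]
finger_gap: 0.428
[ 0.152  0.676  1.711 -0.965  1.247 -0.782] [ 0.51537275 -0.09754393  0.03530013]
(230, 247, 46, 49) (array([ 525.4, -124.4]), 111.0, 61.0, -79.1)
```

View pics/w7.png

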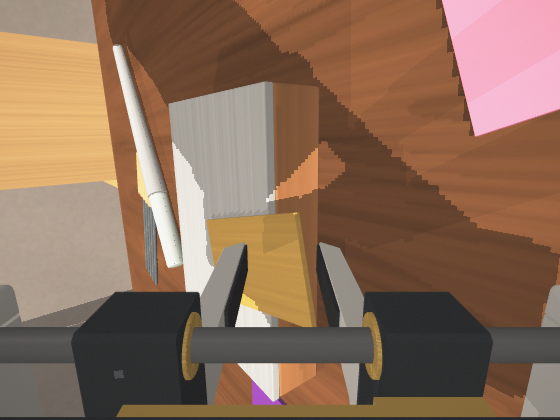

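View pics/s7.png

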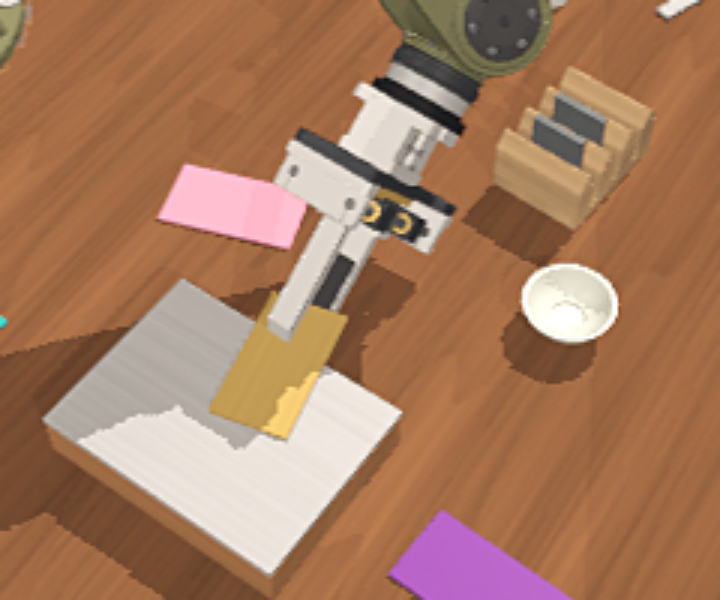

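```bash
python3 -m handwheel '[[3,0,0,0,0,0,0],[2.5,0,0,0,0,0,0],[2.3,0,-0.24,-0.18,0,0,0],[2.1,0,-0.48,-0.36,0,0,0],[1.95,0,-0.8,-0.6,0,0,0],[1.8,0,-1.12,-0.84,0,0,0],[1.7,0,-1.44,-1.08,0,0,0],[1.6,0,-1.76,-1.32,0,0,0],[1.5,0,-2.08,-1.56,0,0,0],[1.4,0,-2.4,-1.8,0,0,0]]' 8
python3 - <<'E'
from h import *; from kin import pose
s=robot.observe();print(s["qpos"].round(3),s["ee_pos"])
KT=wcam();im,d=robot.snapshot("wrist");cv2.imwrite("pics/w8.png",im)
im,d=robot.snapshot("scene");cv2.imwrite("pics/s8.png",cv2.resize(im[150:350,160:400],None,fx=3,fy=3))
E
```

```text
time_s: 13.2
ee_pos: [0.5153, -0.0978, 0.0656]
tcp_rot: [[-0.998, 0.042, -0.056], [0.069, 0.6, -0.797], [0.0, -0.799, -0.601]]
contact_force: [-0.9, -0.3, 0.1]
finger_gap: 0.148
[ 0.151  0.619  1.713 -0.951  1.279 -0.83 ] [ 0.51530765 -0.09778712  0.06556006]
```

View pics/w8.png

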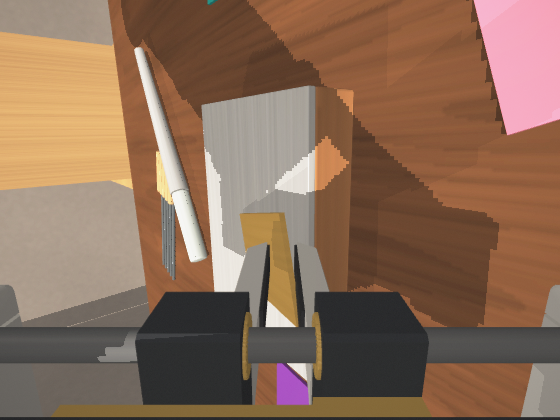

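View pics/s8.png

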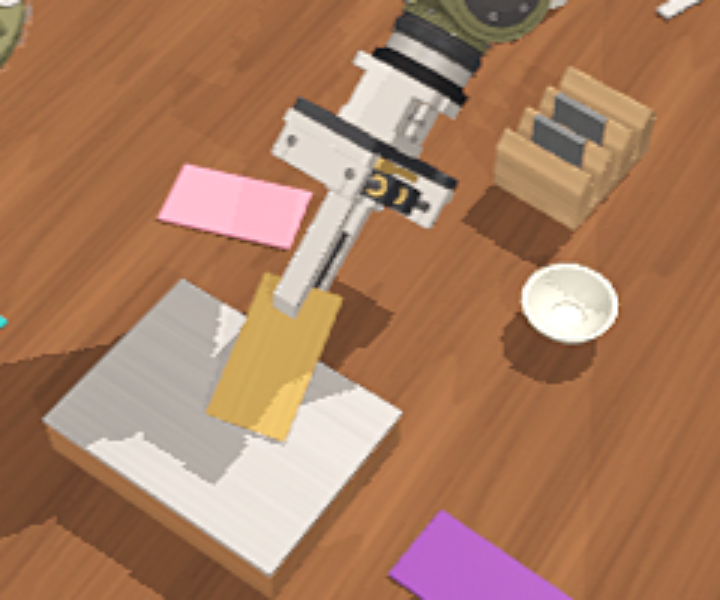

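The blank tilts with the fingers as planned and its inner end still rests on the block. Continuing to raise and close.

```bash
python3 -m handwheel '[[1.2,0,-0.3,-0.24,0,0,0],[1.1,0,-0.64,-0.48,0,0,0],[0.95,0,-0.96,-0.72,0,0,0],[0.8,0,-1.28,-0.96,0,0,0],[0.65,0,-1.6,-1.2,0,0,0],[0.5,0,-1.92,-1.44,0,0,0],[0.3,0,-2.16,-1.62,0,0,0],[0.2,0,-2.3,-1.74,0,0,0],[0.1,0,-2.3,-1.74,0,0,0],[0,0,-2.3,-1.74,0,0,0]]' 15
python3 - <<'E'
from h import *; from kin import pose
s=robot.observe();print(s["qpos"].round(3),s["ee_pos"],s["finger_gap"]*94)
KT=wcam();im,d=robot.snapshot("wrist");cv2.imwrite("pics/w9.png",im)
im,d=robot.snapshot("scene");cv2.imwrite("pics/s9.png",cv2.resize(im[150:350,160:400],None,fx=3,fy=3))
E
```

```text
time_s: 14.55
ee_pos: [0.5154, -0.0976, 0.0941]
tcp_rot: [[-0.998, 0.042, -0.055], [0.069, 0.6, -0.797], [0.0, -0.799, -0.601]]
contact_force: [-0.2, 0.0, 2.1]
finger_gap: 0.037
[ 0.152  0.569  1.709 -0.939  1.311 -0.875] [ 0.51536508 -0.09762917  0.0941474 ] 3.505211383899422
```

View pics/w9.png

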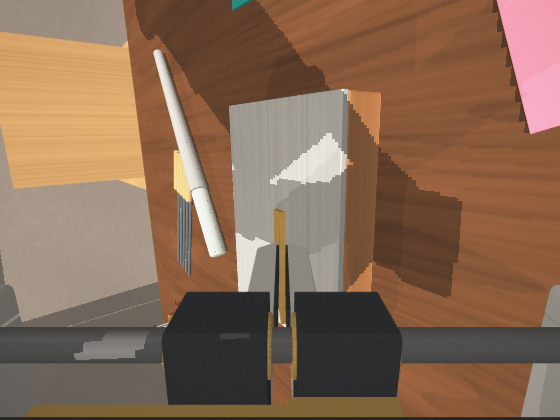

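View pics/s9.png

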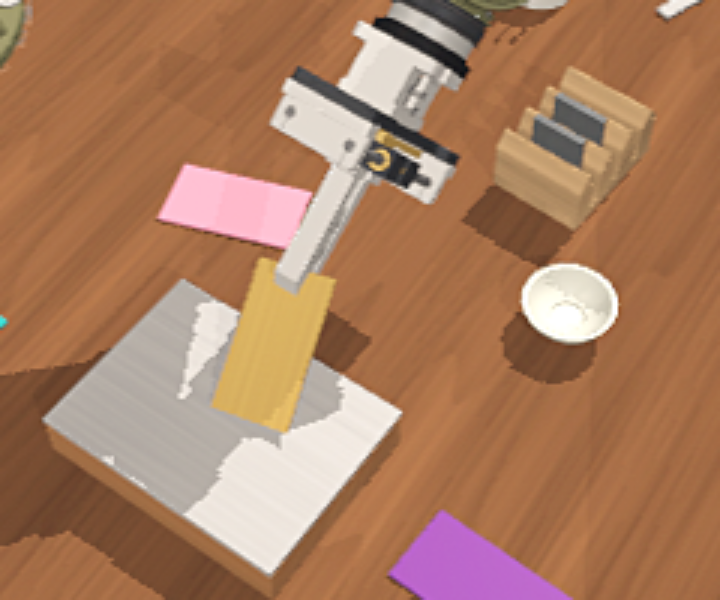

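```bash
python3 -m handwheel '[[0,0,0,0,0,0,0],[0,0,-1,-0.75,0,0,0],[0,0,-3,-2.25,0,0,0],[0,0,-5,-3.75,0,0,0],[0,0,-7,-5.25,0,0,0],[0,0,-9,-6.75,0,0,0],[0,0,-11,-8.25,0,0,0],[0,0,-12,-9,0,0,0],[0,0,-12,-9,0,0,0],[0,0,-12,-9,0,0,0]]' 30
python3 -m handwheel '[[0,0,0,0,-0.1,0,0],[0,0,0,0,-0.23,0,0],[0,0,0,0,-0.36,0,0],[0,0,0,0,-0.49,0,0],[0,0,0,0,-0.62,0,0],[0,0,0,0,-0.75,0,0],[0,0,0,0,-0.86,0,0],[0,0,0,0,-0.925,0,0],[0,0,0,0,-0.925,0,0],[0,0,0,0,-0.925,0,0]]' 30
python3 - <<'E'
from h import *
s=robot.observe();print(s["qpos"].round(3),s["ee_pos"],s["finger_gap"]*94)
im,d=robot.snapshot("scene");cv2.imwrite("pics/s10.png",cv2.resize(im[100:300,160:400],None,fx=3,fy=3));cv2.imwrite("pics/s10f.png",im)
E
```

```text
time_s: 15.9
ee_pos: [0.515, -0.0979, 0.2432]
tcp_rot: [[-0.998, 0.04, -0.056], [0.069, 0.6, -0.797], [0.002, -0.799, -0.601]]
contact_force: [-0.6, -0.1, -0.9]
finger_gap: 0.027
time_s: 17.15
ee_pos: [0.5152, -0.0978, 0.2436]
tcp_rot: [[-0.998, 0.069, -0.001], [0.069, 0.998, -0.002], [0.001, -0.002, -1.0]]
contact_force: [0.0, -0.5, -1.5]
finger_gap: 0.031
[-0.256  0.215  1.538 -0.002  1.389 -1.757] [ 0.51517043 -0.09777449  0.24356457] 2.924505915978356
```

View pics/s10.png

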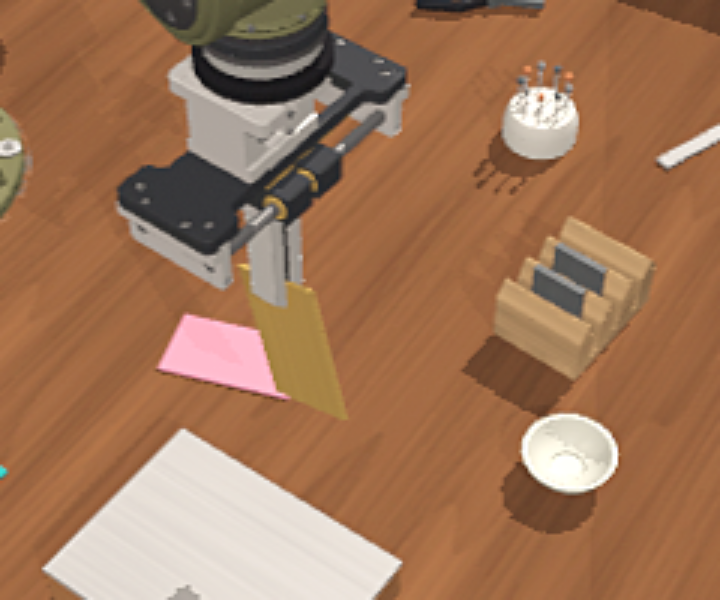

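```bash
cat >> h.py <<'E'
def plane(im,n="scene"):
    s=robot.observe();R=np.array(s["tcp_rot"]);o=np.array(s["ee_pos"])
    K,Rc,t=cam(n);h=cv2.cvtColor(im,cv2.COLOR_BGR2HSV);m=cv2.inRange(h,(17,90,60),(32,255,255))
    uv,=cv2.projectPoints(o[None],cv2.Rodrigues(Rc)[0],t,K,None)[:1];u,v=uv.ravel().astype(int)
    g=np.zeros_like(m);cv2.circle(g,(u,v+15),55,255,-1);c=big(m&g)[:,0]
    d=np.c_[c.astype(float),np.ones(len(c))]@np.linalg.inv(K).T@Rc;cc=-Rc.T@t
    k=((o-cc)@R[:,1])/(d@R[:,1]);Pw=cc+d*k[:,None];L=(Pw-o)@R*1000
    return c,L[:,[0,2]]
E
python3 - <<'E'
from h import *
im=cv2.imread("pics/s10f.png");c,L=plane(im)
print(cv2.boundingRect(c),rect(L)); print(cv2.boxPoints(cv2.minAreaRect(L.astype(np.float32))).round(1))
ap=cv2.approxPolyDP(c,2.5,True)[:,0];print(ap.tolist())
i=[np.where((c==a).all(1))[0][0] for a in ap];print(L[i].round(1).tolist())
E
```

```text
(239, 188, 37, 52) (array([-11529.3,  38300.8]), 113673.0, 63586.5, -77.0)
[[-55.3  86.6]
 [-29.8 -24.2]
 [ 32.2 -10. ]
 [  6.7 100.8]]
[[239, 188], [252, 229], [275, 239], [264, 197], [255, 193], [256, 201], [250, 202]]
[[31.5, -6.7], [5.3, 97.3], [-53.5, 83.8], [-29.1, -22.1], [-7.9, -18.8], [-9.3, 2.3], [5.9, 15.5]]
```

Run:
```python
from h import *
f=np.load("pics/w1.npz");K,T,d=f["K"],f["T"],f["d"]
v,u=np.nonzero(d>0);z=d[v,u]
P=np.c_[(u-K[0,2])/K[0,0]*z,(v-K[1,2])/K[1,1]*z,z]@T[:3,:3].T+T[:3,3]
q=P[(np.hypot(P[:,0]-.597,P[:,1]-.19)<.085)&(P[:,2]>.015)&(P[:,2]<.09)]
print(len(q),rect(q[q[:,2]>.02]),rect(q[q[:,2]>.03]),q[:,2].max())
a=np.radians(84.4);e=np.array([np.cos(a),np.sin(a)]);n=np.array([e[1],-e[0]])
c=np.array([.596,.1895]);s=(q[:,:2]-c)@e*1000;w=(q[:,:2]-c)@n*1000
pl=q[:,2]>.064; 
for lo,hi in((-60,0),(-15,15),(0,60)):
    pass
print("plates s hist",np.histogram(s[pl],bins=np.arange(-60,61,4)))
m=(abs(w)>26)&(abs(w)<36)
for b in np.arange(-60,62,3): 
    k=m&(abs(s-b)<1.5); print(b,int(k.sum()),(q[k,2].max()*1000).round(1) if k.any() else None,(np.median(q[k,2])*1000).round(1) if k.any() else None)
```

```text
8396 (array([596.9, 190.7]), 111.4, 80.2, 84.3) (array([596.9, 190.7]), 111.4, 80.2, 84.3) 0.07442155933907729
plates s hist (array([  0,   0,   0,   0,   0,   0,   7, 205, 181,   0,   0,   0,   0,
         0, 123, 224,  44,   0,   0,   0,   0,   0,   0,   0,   0,   0,
         0,   0,   0,   0]), array([-60, -56, -52, -48, -44, -40, -36, -32, -28, -24, -20, -16, -12,
        -8,  -4,   0,   4,   8,  12,  16,  20,  24,  28,  32,  36,  40,
        44,  48,  52,  56,  60]))
-60 0 None None
-57 0 None None
-54 24 46.2 44.5
-51 43 51.0 48.2
-48 43 55.0 52.7
-45 56 59.1 56.9
-42 68 58.5 56.6
-39 69 55.6 51.9
-36 69 50.7 47.8
-33 75 46.4 38.7
-30 0 None None
-27 0 None None
-24 29 46.5 44.6
-21 56 51.2 48.5
-18 56 55.6 52.8
-15 61 58.7 56.4
-12 69 58.1 56.3
-9 68 55.0 51.8
-6 64 50.8 47.4
-3 37 45.9 43.8
0 0 None None
3 0 None None
6 42 46.9 44.6
9 67 52.0 48.1
12 71 56.6 52.5
15 70 58.7 56.5
18 66 58.8 56.2
21 61 55.9 51.9
24 59 50.7 48.1
27 27 47.2 44.1
30 9 16.0 15.3
33 12 15.9 15.5
36 108 47.9 39.5
39 77 51.0 48.2
42 83 56.3 52.5
45 84 58.5 56.4
48 66 58.6 56.5
51 58 54.3 51.9
54 57 50.3 47.5
57 23 45.7 44.2
60 0 None None
```

```bash
cat > tgt.py <<'E'
from h import *
def R1(psi,ang=84.3):
    a=np.radians(ang+90);x=np.array([np.cos(a),np.sin(a),0]);z=np.array([0,0,-1.]);y=np.cross(z,x)
    return np.c_[x,y,z]@Ro.from_euler('y',psi).as_matrix()
def goal(psi,pc,cz,slot=(.5999,.2204),ang=84.3):
    R=R1(psi,ang);return np.array([*slot,cz])-R@np.array(pc),R
E
python3 - <<'E'
from tgt import *; from kin import ik
for cz in(.175,.069):
    g=goal(.237,[-.010,0,.0381],cz);print(g[0],ik(*g,[.3,.3,1.5,0,1.4,-1.1])); to(*g)
E
```

```text
[0.59912877 0.22047698 0.21438286] (array([ 0.26011236,  0.64099673,  1.02616394,  0.08337293,  1.69635089,
       -1.20997517]), np.float64(1.6360246490876307e-12))
shift cm [-6.18 32.31  2.87] turn [-0.006  0.236  0.03 ]
[0.59912877 0.22047698 0.10838286] (array([ 0.26011236,  0.71757566,  1.14851008,  0.08293464,  1.49810866,
       -1.22647621]), np.float64(1.6500467658886464e-11))
shift cm [-6.19 32.33 13.47] turn [-0.006  0.236  0.03 ]
```

```bash
python3 -m handwheel '[[0,-0.6,3,0,0,0.03,0],[0,-1.3,7,0,0,0.06,0.01],[0,-2.1,11,0,0,0.09,0.01],[0,-3,15.5,0,0,0.12,0.01],[0,-3.8,20,0,0,0.15,0.02],[0,-4.6,24,1,0,0.18,0.02],[0,-5.4,28,1.5,0,0.21,0.03],[0,-6,31,2,0,0.236,0.03],[0,-6.2,32.3,2.5,-0.006,0.236,0.03],[0,-6.2,32.3,2.9,-0.006,0.236,0.03]]' 30
python3 - <<'E'
from tgt import *
robot.snapshot("wrist")
s=robot.observe();print(s["qpos"].round(3),s["ee_pos"],s["finger_gap"]*94)
im,d=robot.snapshot("scene");cv2.imwrite("pics/s11.png",cv2.resize(im[80:280,240:480],None,fx=3,fy=3))
c,L=plane(im);print(rect(L/1000));print(cv2.boundingRect(c))
ap=cv2.approxPolyDP(c,2.5,True)[:,0];i=[np.where((c==a).all(1))[0][0] for a in ap];print(ap.tolist(),L[i].round(1).tolist())
R=np.array(s["tcp_rot"]);
print([(R@[l[0],0,l[1]]+1000*s["ee_pos"]).round(1).tolist() for l in L[i]])
KT=wcam();im,d=robot.snapshot("wrist");cv2.imwrite("pics/w11.png",im)
E
```

```text
time_s: 18.45
ee_pos: [0.5993, 0.2203, 0.2143]
tcp_rot: [[-0.968, 0.099, -0.232], [0.096, 0.995, 0.024], [0.234, 0.001, -0.972]]
contact_force: [-0.6, 0.0, -1.1]
finger_gap: 0.026
[ 0.258  0.64   1.028  0.084  1.694 -1.212] [0.59924902 0.21946573 0.21404511] 2.7717373893645587
(array([-11.8,  37.3]), 113.5, 60.7, -77.2)
(352, 123, 30, 47)
[[358, 123], [352, 158], [374, 169], [381, 133], [376, 131], [369, 137], [361, 131], [364, 125]] [[28.8, -7.8], [5.8, 96.6], [-53.0, 81.0], [-27.3, -24.4], [-15.5, -20.4], [-7.7, 6.9], [14.7, 6.6], [14.5, -13.7]]
[[573.2, 222.1, 228.4], [571.2, 222.4, 121.4], [631.6, 216.3, 122.9], [631.3, 216.2, 231.4], [619.0, 217.5, 230.3], [605.1, 218.9, 205.6], [583.5, 221.0, 211.1], [588.4, 220.5, 230.8]]
```

View pics/s11.png

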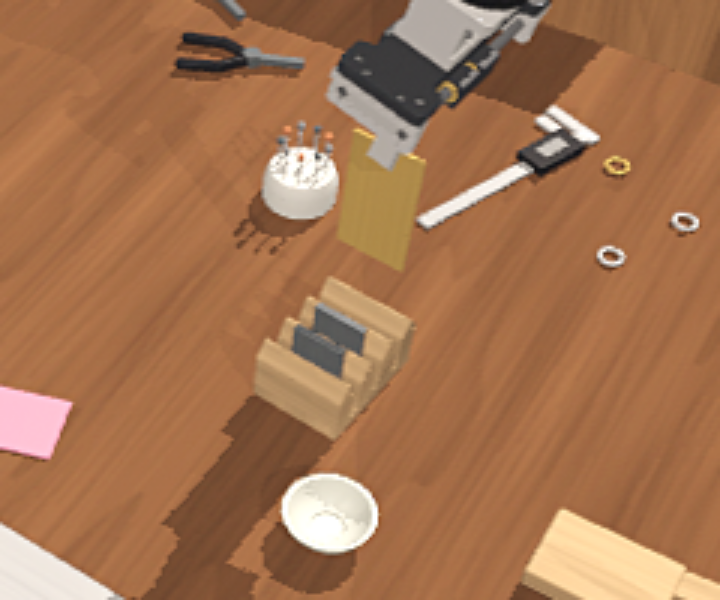

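View pics/w11.png

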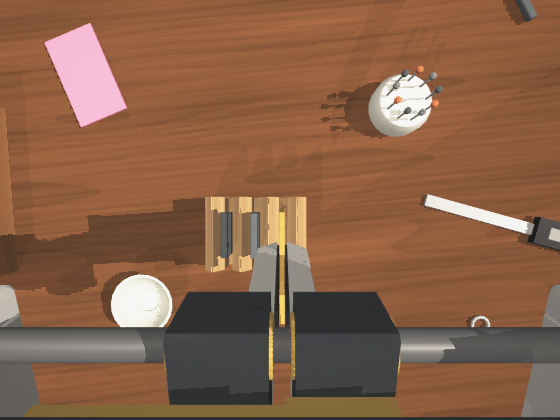

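Plate is vertical within about 1° and centred over the free slot (wrist px 282). The slot runs between the ridges at about 272 and 297. Lowering.

```bash
python3 -m handwheel '[[0,-0.23,0,0.97,0,0,0],[0,-0.47,0,1.94,0,0,0],[0,-0.7,0,2.92,0,0,0],[0,-0.94,0,3.89,0,0,0],[0,-1.17,0,4.86,0,0,0],[0,-1.4,0,5.83,0,0,0],[0,-1.64,0,6.8,0,0,0],[0,-1.87,0,7.78,0,0,0],[0,-2.1,0,8.6,0,0,0],[0,-2.1,0,8.75,0,0,0]]' 30
python3 - <<'E'
from tgt import *
robot.snapshot("wrist")
s=robot.observe();print(s["ee_pos"],s["finger_gap"]*94,s["contact_force"])
im,d=robot.snapshot("scene");cv2.imwrite("pics/s12.png",cv2.resize(im[80:280,240:480],None,fx=3,fy=3))
im,d=robot.snapshot("wrist");cv2.imwrite("pics/w12.png",im)
E
```

```text
time_s: 19.85
ee_pos: [0.5994, 0.2201, 0.1242]
tcp_rot: [[-0.967, 0.1, -0.234], [0.097, 0.995, 0.025], [0.235, 0.001, -0.972]]
contact_force: [-0.6, -0.8, -0.3]
finger_gap: 0.028
[0.59941522 0.22007907 0.12446762] 2.7624382193162096 [ 0.29162468 -0.11988286 -0.56688033]
```

View pics/s12.png

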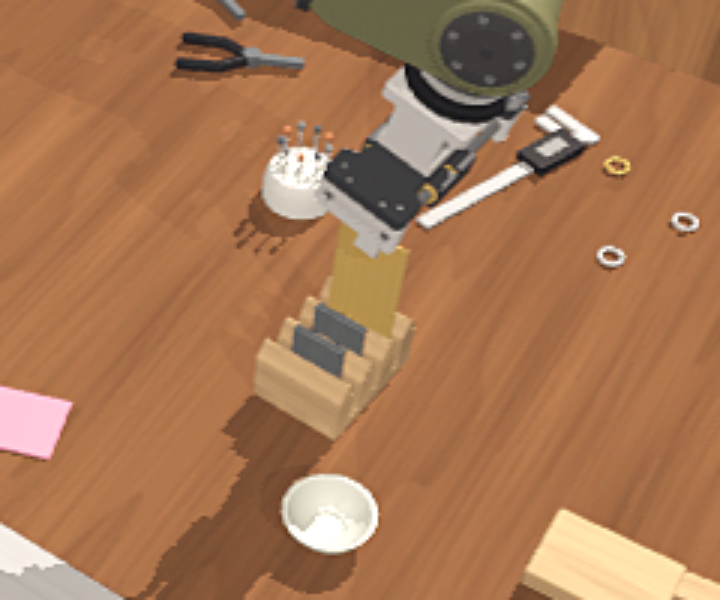

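View pics/w12.png

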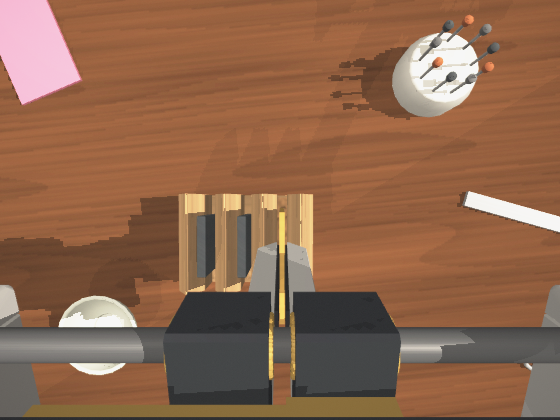

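```bash
python3 -m handwheel '[[0,-0.06,0,0.25,0,0,0],[0,-0.12,0,0.5,0,0,0],[0,-0.18,0,0.75,0,0,0],[0,-0.24,0,1,0,0,0],[0,-0.29,0,1.2,0,0,0],[0,-0.33,0,1.35,0,0,0],[0,-0.35,0,1.45,0,0,0],[0,-0.35,0,1.45,0,0,0],[0,-0.35,0,1.45,0,0,0],[0,-0.35,0,1.45,0,0,0]]' 15
```

```text
time_s: 21.25
ee_pos: [0.5996, 0.2201, 0.11]
tcp_rot: [[-0.967, 0.1, -0.232], [0.097, 0.995, 0.025], [0.234, 0.002, -0.972]]
contact_force: [0.2, -0.4, -1.3]
finger_gap: 0.032
```

```bash
python3 -m handwheel '[[0,-0.02,0,0.1,0,0,0],[0,-0.05,0,0.2,0,0,0],[0,-0.07,0,0.3,0,0,0],[0,-0.07,0,0.3,0,0,0],[0,-0.07,0,0.3,0,0,0],[0,-0.07,0,0.3,0,0,0],[0,-0.07,0,0.3,0,0,0],[0,-0.07,0,0.3,0,0,0],[0,-0.07,0,0.3,0,0,0],[0,-0.07,0,0.3,0,0,0]]' 10
```

```text
time_s: 22.5
ee_pos: [0.5997, 0.2203, 0.1078]
tcp_rot: [[-0.968, 0.1, -0.232], [0.096, 0.995, 0.025], [0.233, 0.002, -0.972]]
contact_force: [-2.1, -0.4, 5.9]
finger_gap: 0.029
```

```bash
python3 -m handwheel '[[0,0,0,0,0,0,0],[0.3,0,0,0,0,0,0],[0.4,0,0,0,0,0,0],[0.6,0,0,0,0,0,0],[0.9,0,0,0,0,0,0],[1.5,0,0,0,0,0,0],[2.2,0,0,0,0,0,0],[3,0,0,0,0,0,0],[3,0,0,0,0,0,0],[3,0,0,0,0,0,0]]' 3
python3 - <<'E'
from tgt import *
im,d=robot.snapshot("scene");cv2.imwrite("pics/s13.png",cv2.resize(im[80:280,240:480],None,fx=3,fy=3))
im,d=robot.snapshot("wrist");cv2.imwrite("pics/w13.png",im)
E
```

```text
time_s: 23.75
ee_pos: [0.5995, 0.2201, 0.1069]
tcp_rot: [[-0.967, 0.1, -0.233], [0.097, 0.995, 0.025], [0.234, 0.002, -0.972]]
contact_force: [-0.5, -0.5, -0.2]
finger_gap: 0.32
```

View pics/s13.png

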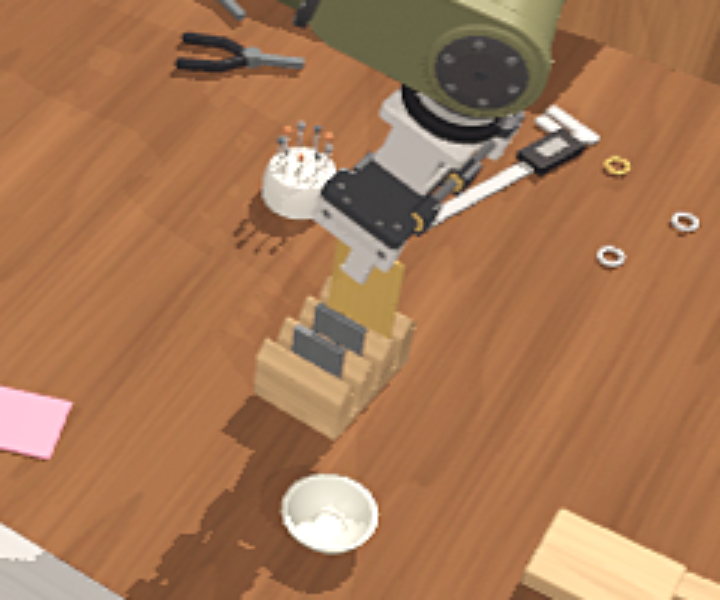

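View pics/w13.png

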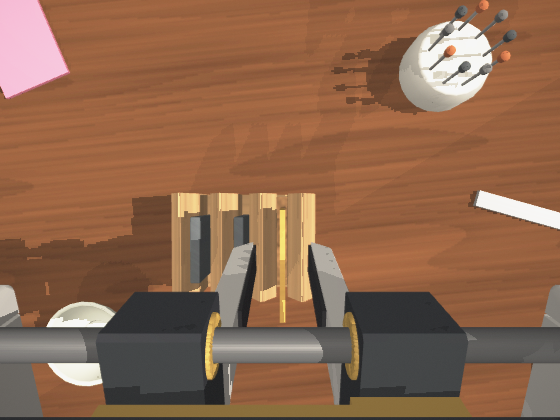

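Both fingers are clear of the plate (wrist 282, fingers 245 and 320), and it stands in the slot. Retracting.

```bash
python3 -m handwheel '[[3,0,0,-1,0,0,0],[3,0,0,-2.5,0,0,0],[3,0,0,-4.5,0,0,0],[3,0,0,-7,0,0,0],[3,0,0,-10,0,0,0],[3,0,0,-13,0,0,0],[3,0,0,-15,0,0,0],[3,0,0,-16,0,0,0],[3,0,0,-16,0,0,0],[3,0,0,-16,0,0,0]]' 3
python3 - <<'E'
from tgt import *
s=robot.observe();print(s["joint_vel"].round(3),s["contact_force"].round(1))
KT=wcam();im,d=robot.snapshot("wrist");cv2.imwrite("pics/w14.png",im)
K,T=KT;v,u=np.nonzero(d>0);z=d[v,u]
P=np.c_[(u-K[0,2])/K[0,0]*z,(v-K[1,2])/K[1,1]*z,z]@T[:3,:3].T+T[:3,3]
m=brass(im)[v,u]>0
q=P[m&(np.hypot(P[:,0]-.6,P[:,1]-.22)<.06)&(P[:,2]>.06)&(P[:,2]<.16)]
print(len(q),np.percentile(q[:,2],[1,50,99]),rect(q),q[:,2].max())
im,d=robot.snapshot("scene");cv2.imwrite("pics/s14.png",cv2.resize(im[80:280,240:480],None,fx=3,fy=3))
c=big(brass(im)[130:215,330:400].copy())[:,0]+[330,130]
# onto the slot plane
a=np.radians(84.3);e=np.array([np.cos(a),np.sin(a),0]);o=np.array([.5999,.2204,.07])
Kk,R,t=cam("scene");dd=np.c_[c.astype(float),np.ones(len(c))]@np.linalg.inv(Kk).T@R;cc=-R.T@t
Q=cc+dd*(((o-cc)@e)/(dd@e))[:,None];print(Q.min(0),Q.max(0))
E
```

```text
time_s: 25.1
ee_pos: [0.6365, 0.2162, 0.2616]
tcp_rot: [[-0.967, 0.1, -0.234], [0.097, 0.995, 0.025], [0.235, 0.001, -0.972]]
contact_force: [-1.2, -0.0, -0.8]
finger_gap: 0.321
[-0.001  0.003  0.005 -0.     0.002  0.   ] [-1.2 -0.  -0.8]
182 [0.12303317 0.12431792 0.12590982] (array([601.4, 220.5]), 59.7, 2.0, -5.7) 0.12667383614175798
[0.57137702 0.21717456 0.04067303] [0.63221474 0.22324697 0.12555662]
```

View pics/w14.png

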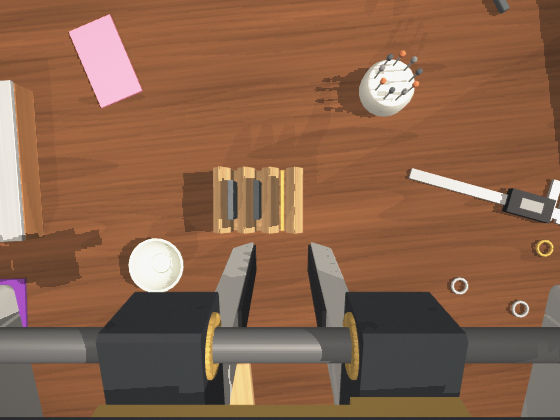

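View pics/s14.png

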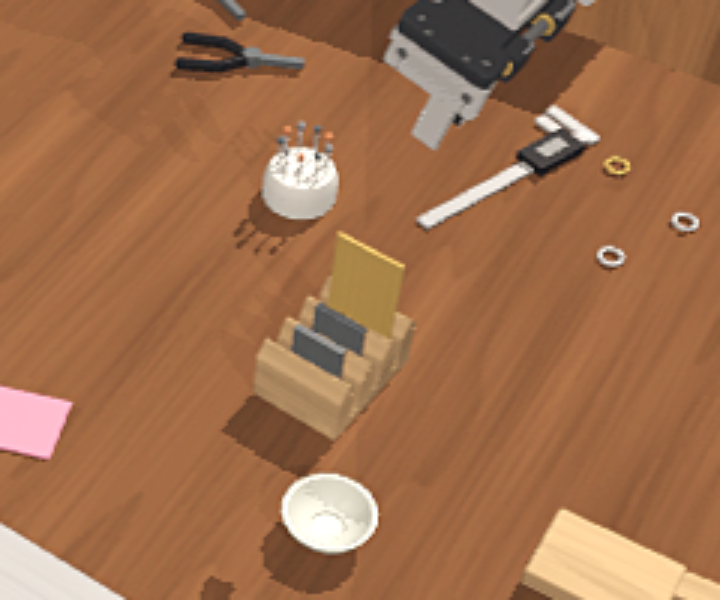

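Top edge is at z = 124.3 mm (124 expected when fully down), about 1.5 mm from the slot centre. The robot is clear and still, so I hand in.

```bash
python3 -c "
from workcell import robot
print(robot.sign_off())"
```

```text
the job is handed in; nothing more can be done
None
```

The brass blank stands fully down on a short end in the free slot of the rack, the slot farthest from the block, and the job is handed in. No verdict came back.

- **Slide:** I pushed the blank out over the block's edge nearest the rack, with about 37 mm overhanging. Its centre was at x of about -57 mm in the block frame, and it lay flat.
- **Grip and lift:** The gripper body is too tall to take the sheet level. I gripped the overhanging end at a 37° pitch, raised while closing until the pads lay flat on it, then lifted it to well over the required height.
- **Lowering:** I turned it upright, corrected a 14° in-plane tilt in the grip, and lowered it until about 6 N of floor contact. Then I opened the fingers slowly and backed away.

**Last checks:**
- The top edge was at z = 124.3 mm, against 124 mm expected when fully down.
- The plate was parallel to the slot and about 1.5 mm from its centre.
- The steel plates, dish and bur stand looked unmoved in the images.
- The arm was still and clear after about 25 s.

**Disagreements:**
- The fixed cameras differed from each other by up to about 4 mm, so I relied on the wrist camera.
- The grip overlap was about 14 mm instead of the planned 33 mm, because the sheet drew back as it tilted. It held without slipping.

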